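Reload the prop lantern's battery tray

ROBOT

A 6-joint arm with a two-finger parallel gripper is mounted at the origin on the work surface. World frame = base frame: x ahead of the robot, y to its left, z up, the work surface at z = 0. Lengths are in m, angles in rad, forces in N, time in s.
With the tool pointing down it reaches from about 0.275 to 0.725 m from the base axis. Payload 15.9 kg.
Tool frame: the origin (TCP) lies midway between the tips of the shut fingers; the grasp point (between the pads) lies 19 mm behind it; z points along the fingers, y is the line along which they close (so a half turn about z gives the same grasp; the last joint's range is limited). The gripper opens to 85 mm and grips with 20 to 120 N. Pads are 22 mm wide; open, the fingers measure 114 mm over their backs; the gripper's body (76 mm by 85 mm) begins 54 mm behind the grasp point. The pads swing forward as they close: fully open they stand 13 mm farther back than shut.
Start: joints at [-1.207, 0.213, -0.034, 1.323, 0, 1.571], TCP at [0.178, -0.467, 0.231] pointing down, gripper open.
Joint ranges: [-2.98, 2.98], [-0.74, 1.72], [-1.14, 1.35], [-2.1, 2.04], [-1.57, 1.44], [-3.14, 3.14]. Speed limits (rad/s): [1.89, 1.89, 2.39, 2.57, 3.14, 3.14].

INTERFACE

Orientations are given as a unit quaternion [w, x, y, z].
In Python, from cell import r gives the robot as it stands.
- The arm moves only by the tool move_arm, never from a script. Its argument "series" is a list that holds one entry, the list of rows, each a list of 5 numbers: the shift along the tool's x, y, z in m, then the turn about the tool's z in degrees, then the finger opening in m, from 0 to 0.0854. In form: [[[x, y, z, yaw, jaw], ...]]. A call has 1 to 12 rows; each row shifts and turns the commanded pose from where the row before left it, along the tool's axes as they then stand; what a row does not reach is not made up. A row lasts 1/12 s, in which the tool goes at most 41.7 mm and 7.16 degrees, less where a joint would pass 70% of its speed; a pose out of reach is approached as far as the arm can. A call with a gripper value outside its range is refused whole. The fingers move at their own pace and stop on an object; "force" is the grip in N (left out, the last holds). Time passes only in rows, so rows that do not move let the fingers close. It gives the time, the measured TCP pose, the force, the opening and the grip force at its end, in the units of the state.
- r.get_obs(): the state, without advancing time (a new reading comes with each control period).
- r.capture(name): name is "side" or "top" or "wrist"; returns a dict with "frame" (384x512x3 uint8, blue, green, red), "depth" (384x512 float32, m along the optical axis (not along the pixel's ray), 0 where there is no reading), "fx", "fy", "cx", "cy" (pixels), "xyz" and "attitude" of the camera in the world; the wrist camera has in their place "tool_from_camera" (4x4, takes a point from camera to tool coordinates, whose origin is the TCP and whose axes are the flange's). Camera axes: x right, y down, z forward; pixel columns grow to the right and rows downward; lengths in m; the calibration is good to about 2 mm. The wrist camera is an equidistant fisheye: a pixel r from the principal point sees the ray r / f radians off the axis. A picture is of the moment at which its call begins: read the wrist's pose just before it.
- r.job_done(): hands the job in; it is judged then, once.
The state is a dict: "t": time; "joint_pos": joint angles; "joint_vel": joint speeds; "joint_efforts": joint torques, N m; "ee_pos": TCP position; "orientation": TCP orientation; "ft_force": force on the tool from outside, world axes, zero at the start; "ft_torque": the same for the moment, N m; "grip_width": opening from 0.0 (shut) to 1.0 (fully open); "grasp_force": force on a finger pad.
Only numpy, scipy, OpenCV 4.12 (cv2) and the standard library are available. Lean on these libraries where they do the work, as an engineer would, in place of code of your own. Each camera call takes 0.05 s, during which the arm holds its last target. There are 200 camera calls.

TASK

Lift the lantern cell by its carrying handle up and off the two-pronged hanger and set it into the open lantern tray with its plain end down against the coil spring and its nub end propped up on the retaining lip, then let go of it. Then, leaving the handle alone, push on the nub end of the cell with your fingertips to drive it back against the spring and down past the lip, so that it lies flat in the tray, held by the spring with its nub under the lip. Do not disturb the other props on the bench.

Things in the scene. Friction and masses are not known exactly. Their poses are not given: they have to be found in the camera images.
- cell: Lantern cell: grey barrel 48 mm in diameter, 120 mm long, along its own x, on a flat black foot (120 x 44 x 8 mm), with a steel nub (16 mm diameter, 8 mm long) on its +x end and a black arch handle on top; about 0.35 kg. Origin: centre of the foot's underside; z up; barrel axis 24 mm up, barrel top 48, handle top 98. At the start it hangs level by its handle, free to swing.
- nub_tip (a point): Middle of the tip of the cell's nub: 68 mm along the cell's +x, 24 mm up. The barrel's end face round the nub is 8 mm behind it; the bare face above the nub, 16 mm high, is where to push: with the cell home its top 9 mm still stands clear above the lip.
- plain_end (a point): Middle of the cell's plain (-x) end face: 60 mm along -x, 24 mm up.
- handle_bar (a point): Middle of the handle's top bar, 93 mm above the cell's underside. The bar is 94 mm long along the cell's x, 12 mm wide (y), 10 mm high; legs (10 x 12 mm) stand 42 mm either side; 40 mm free height between bar and barrel. Grasp it here, across its 12 mm.
- hanger: Fixed steel hanger. Origin on the bench below the hung handle. Two prongs, 8 mm thick, run along its x at y = -30 and +30 mm, top 200 mm up, from a post (x = 80 to 96 mm, 202 mm high) to upturned tips at x = -32 mm, 212 mm high. The handle bar lies across both, nub towards +y. It must rise 14 mm or more to clear the tips; over 30 mm the barrel hits the prongs from below; then it comes off along -x.
- tray: Fixed black lantern tray, open on top. Origin on the bench under the middle of the cell when home (cell origin then 6 mm above it, axes the same). Floor top 6 mm up; side walls 54 mm apart inside, 30 mm high; spring at the -x end; end wall at +x (inner face x = 68.5, outer 76.5 mm) bearing the lip. Spring housing wall at x = -81 to -89 mm, 48 mm high; beyond it to -164 mm a white lamp dome 60 mm high.
- spring_face (a point): Middle of the front of the spring's steel contact disc (28 mm diameter); unpressed at tray x = -55 mm, 30 mm above the bench.
- spring (a joint): How far the spring is pressed in, m: 0 free, stop at 0.020. 0.7 N per mm on top of 3.5 N preload. With the cell home it reads about 0.0055; to let the nub down past the lip it has to be pressed to about 0.013 to 0.016.
- lip_edge (a point): Middle of the upper inner edge of the retaining lip: tray x = +62 mm, 45 mm above the bench. The lip is 4.5 mm thick, 40 mm wide, and reaches 6.5 mm inward of the end wall. A cell propped with its plain end on the floor at the spring and its foot on the lip is tilted about 21 degrees, its nub end up.
- shade: White glass lampshade, 110 mm diameter, 85 mm high; a bystander. Origin: centre of underside.
- pumpkin: Orange plastic pumpkin, 90 mm diameter, 77 mm high; a bystander. Origin: centre of underside.
Not all that is in view belongs to the job. Leave any orange look-alike of the cell alone.

How it is judged:
On the way, in this order (a step that is already met when the one before it is completed fails the run):
1. the cell stands let go in the tray, plain end down at the spring, nub end propped on the lip (contact force between the fingers and cell below 0.1 N and z of nub_tip in the frame of tray between 0.05 and 0.095 m and x of nub_tip in the frame of tray above 0.055 m and x of plain_end in the frame of tray below -0.03 m and z of plain_end in the frame of tray below 0.04 m and contact force between cell and tray above 1 N and linear speed of cell below 0.02 m/s), for 0.3 s.
2. the cell is pressed back against the spring by fingers on its barrel or nub, the handle untouched (value of joint spring above 0.009 m and contact force between the fingers and cell above 1 N and contact force between the fingers and handle below 0.3 N), for 0.05 s.
At the end, for the whole second after the job is handed in: The cell lies flat and still in the tray, let go, handle up (within 11 degrees): the nub's tip under the lip (tray x between 64.5 and 71 mm, height 26 to 33.5 mm, within 6 mm of the middle), plain end 26 to 34 mm high, axis within 0.06 rad of the tray's, spring pressed in 3 to 9 mm (x of nub_tip in the frame of tray between 0.0645 and 0.071 m and z of nub_tip in the frame of tray between 0.026 and 0.0335 m and z of plain_end in the frame of tray between 0.026 and 0.034 m and y of nub_tip in the frame of tray between -0.006 and 0.006 m and angle between the x axis of cell and the x axis of tray, either way round below 0.06 rad and value of joint spring between 0.003 and 0.009 m and angle between cell's own z axis and vertical below 0.2 rad and linear speed of cell below 0.01 m/s and contact force between the fingers and cell below 0.1 N); the robot touches nothing.
It fails at once if a bystander (shade or pumpkin) is pushed more than 20 mm (distance of any of shade, pumpkin from where it was at the start of the episode above 0.02 m).
It also fails if it takes over 66 s, if anything falls off the work surface, if the arm or the gripper's body presses on something with over 40 N, if the wrist force passes 120 N, or if a joint passes its speed limit or range.

## Working session

There is one attempt and no reset: what is moved stays moved. The work goes in short steps, Python scripts to look and compute and a tool call to move; the robot and the scene stay as the last step left them, time stands still between calls to the robot, and variables do not carry over. Pictures are saved under pics/ and viewed, at most 10 in all, crops included, and the job is handed in when it is done.

Besides the shell and the picture viewer there is one more tool, called after ">>>" as a command line: name --argument value ..., lists and objects as JSON in quotes. move_arm: Moves the arm, as the interface text tells. Its arguments: {"type":"object","properties":{"series":{"type":"array","items":{"type":"array","items":{"type":"array","items":{"type":"number"}}}},"force":{"type":"number"}},"required":["series"]}

```bash
mkdir -p pics; ls; cat > h.py <<'E'
import numpy as np, cv2
from cell import r
from scipy.spatial.transform import Rotation as R
def rot(q): return R.from_quat([q[1],q[2],q[3],q[0]]).as_matrix()
def att(c):
    a=np.array(c['attitude'],float)
    return a if a.shape==(3,3) else rot(a)
def cloud(c):
    d=c['depth'];v,u=np.indices(d.shape)
    p=np.stack([(u-c['cx'])/c['fx']*d,(v-c['cy'])/c['fy']*d,d],-1)
    w=p@att(c).T+np.array(c['xyz']); w[d==0]=np.nan
    return w
E
python3 - <<'E'
from h import *
a=r.capture('side');b=r.capture('top')
import pickle;pickle.dump((a,b),open('c.pkl','wb'))
for c in(a,b):print(c['fx'],c['cx'],c['cy'],c['xyz'],c['attitude'])
cv2.imwrite('pics/side.png',cv2.resize(a['frame'],(768,576)));cv2.imwrite('pics/top.png',cv2.resize(b['frame'],(768,576)))
print(r.get_obs())
E
```

```text
pics
422.26948443995104 255.37603522183005 192.33196075480836 [0.10750483 0.8122828  0.91867241] [ 0.11064019 -0.22099041  0.87402128 -0.41834052]
391.9808539273229 260.7452539432502 192.8521984641823 [ 0.46471817 -0.05443585  1.14522049] [-0.03644481  0.70921092 -0.7033466   0.03154699]
{'t': 0.1, 'joint_pos': array([-1.20701141e+00,  2.13310498e-01, -3.49723917e-02,  1.32350562e+00,
       -2.64450809e-05,  1.57080977e+00]), 'joint_vel': array([ 0.00134095, -0.00286045,  0.00329199,  0.00096763, -0.00108131,
        0.00163667]), 'joint_efforts': array([-5.88301598e-03, -6.87245965e+01,  4.87808561e+01,  1.20311874e-02,
       -3.15174511e-04,  1.73918147e-05]), 'ee_pos': array([ 0.17779202, -0.46699985,  0.23087338]), 'orientation': array([-4.85515247e-04,  9.83504218e-01,  1.80884511e-01, -1.02746269e-04]), 'ft_force': array([-0.29982019, -0.12433038, -0.28076761]), 'ft_torque': array([-0.00529493,  0.00998577, -0.0184465 ]), 'grasp_force': 0.0, 'grip_width': 1.0007089300756222}
```

View pics/side.png

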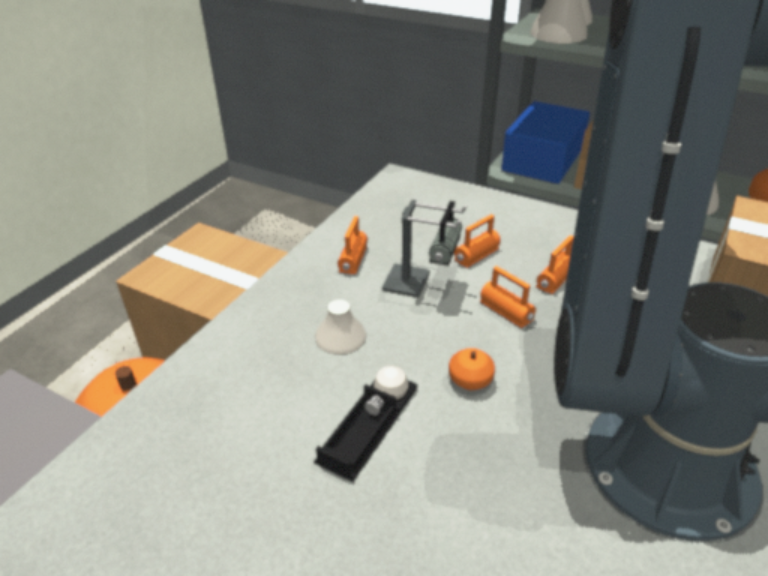

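View pics/top.png

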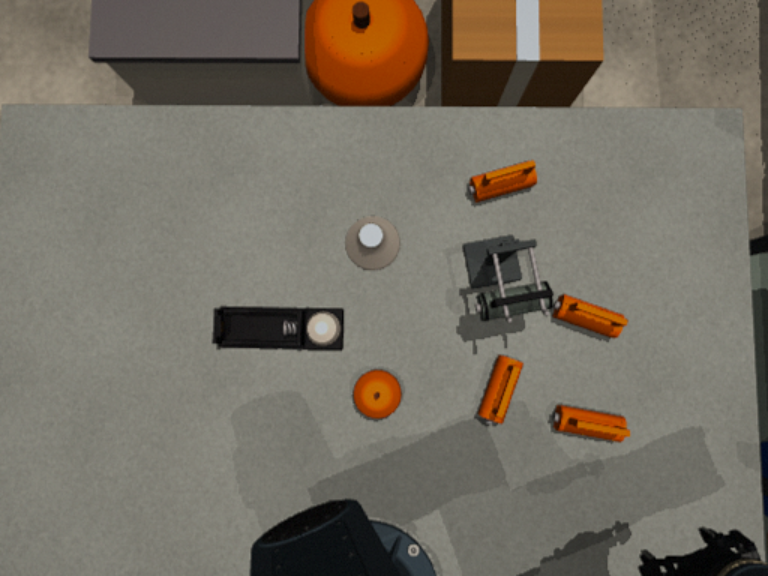

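The top view shows the grey hung cell at (515,298), with four orange look-alikes around it at (503,180), (590,315), (500,388) and (590,422). The grey one hanging by its handle is the one meant. The tray is at (280,328) with its spring and dome to the right, so tray +x runs left. The shade is at (372,242) and the pumpkin at (377,394).

```bash
python3 - <<'E'
from h import *
import pickle
a,b=pickle.load(open('c.pkl','rb'))
w=cloud(b);f=b['frame'].astype(int)
def show(n,m,z=None):
    m=m.astype(np.uint8)
    n_,l,s,ce=cv2.connectedComponentsWithStats(m)
    i=1+np.argmax(s[1:,4]);k=l==i
    p=w[k];p=p[~np.isnan(p).any(1)]
    (c,sz,an)=cv2.minAreaRect(p[:,:2].astype(np.float32))
    box=cv2.boxPoints((c,sz,an))
    print(n,s[i],'c',np.round(c,4),'sz',np.round(sz,3),'an',round(an,2),'z',np.round(np.percentile(p[:,2],[5,50,95]),3));print(np.round(box,3).tolist())
    return p
v,u=np.indices(f.shape[:2]);roi=lambda u0,u1,v0,v1:(u>u0/1.5)&(u<u1/1.5)&(v>v0/1.5)&(v<v1/1.5)
dark=f.max(-1)<60
top=w[...,2]
bar=show('bar',roi(450,570,220,340)&dark&(top>.196)&(top<.225)&roi(450,570,270,340))
show('hung all>.19',roi(440,570,220,340)&(top>.19))
show('prongs',roi(440,570,220,340)&(top>.19)&~dark)
show('tray',roi(190,360,290,370)&(f.max(-1)<45))
show('dome',roi(280,360,290,370)&(f.min(-1)>120)&(top>.02))
show('lip',roi(205,240,290,370)&(top>.035))
show('base',roi(440,570,220,340)&dark&(top<.06))
cr=b['frame'][130:235,280:400];cv2.imwrite('pics/crop.png',cv2.resize(cr,None,fx=4,fy=4,interpolation=2))
cr=b['frame'][190:245,130:240];cv2.imwrite('pics/crop2.png',cv2.resize(cr,None,fx=5,fy=5,interpolation=2))
E
```

```text
bar [329 192  40  12 191] c [ 0.5447 -0.2586] sz [0.013 0.095] an 10.7 z [0.205 0.209 0.212]
[[0.5289999842643738, -0.21299999952316284], [0.546999990940094, -0.3059999942779541], [0.5600000023841858, -0.30399999022483826], [0.5419999957084656, -0.210999995470047]]
hung all>.19 [324 159  45  56 685] c [ 0.5759 -0.2521] sz [0.131 0.095] an 11.77 z [0.195 0.201 0.211]
[[0.5019999742507935, -0.21899999678134918], [0.5210000276565552, -0.31200000643730164], [0.6499999761581421, -0.2849999964237213], [0.6299999952316284, -0.19200000166893005]]
prongs [326 159  32  40 218] c [ 0.6055 -0.2297] sz [0.061 0.111] an 58.36 z [0.196 0.2   0.204]
[[0.5419999957084656, -0.22699999809265137], [0.6370000243186951, -0.2849999964237213], [0.6690000295639038, -0.2329999953508377], [0.5740000009536743, -0.17499999701976776]]
tray [ 142  205   87   28 1798] c [0.4979 0.1681] sz [0.241 0.078] an 89.01 z [0.002 0.008 0.044]
[[0.4569999873638153, 0.04800000041723251], [0.5350000262260437, 0.04699999839067459], [0.5389999747276306, 0.2879999876022339], [0.460999995470047, 0.289000004529953]]
dome [205 209  19  19 284] c [0.4989 0.0837] sz [0.05  0.051] an 0.37 z [0.047 0.054 0.061]
[[0.4740000069141388, 0.10899999737739563], [0.4740000069141388, 0.057999998331069946], [0.5239999890327454, 0.057999998331069946], [0.5239999890327454, 0.10899999737739563]]
lip [142 205   6  24 112] c [0.5018 0.2803] sz [0.065 0.015] an 2.63 z [0.039 0.043 0.047]
[[0.4690000116825104, 0.28600001335144043], [0.4699999988079071, 0.2709999978542328], [0.5350000262260437, 0.27399998903274536], [0.5339999794960022, 0.289000004529953]]
base [309 161  23  32 362] c [ 0.6237 -0.2176] sz [0.09  0.052] an 12.9 z [0.001 0.011 0.024]
[[0.5740000009536743, -0.20200000703334808], [0.5849999785423279, -0.2529999911785126], [0.6729999780654907, -0.2329999953508377], [0.6620000004768372, -0.18199999630451202]]
```

View pics/crop.png

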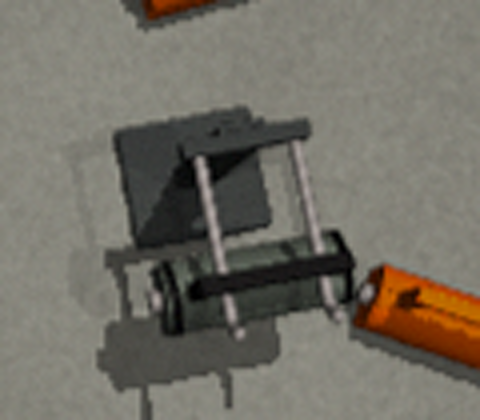

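View pics/crop2.png

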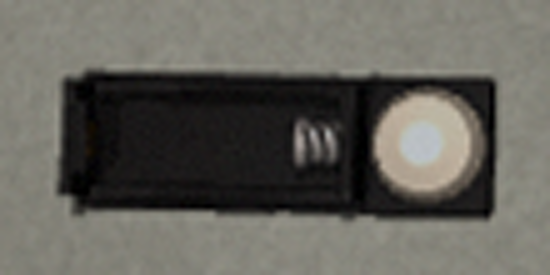

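The crop confirms the grey hung cell, with its nub at the left (155,300) and the bar across both prongs. Bar centre is (0.545,-0.259) with heading about 101°. Tray origin is about (0.500,0.211) with heading about 89°. First I turn the tool and raise it.

>>> move_arm --series '[[[0,0,-0.004,-6.7,0.0854],[0,0,-0.004,-6.7,0.0854],[0,0,-0.004,-6.7,0.0854],[0,0,-0.004,-6.7,0.0854],[0,0,-0.004,-6.7,0.0854],[0,0,-0.004,-6.7,0.0854],[0,0,-0.004,-6.7,0.0854],[0,0,-0.004,-6.7,0.0854],[0,0,-0.004,-6.7,0.0854],[0,0,-0.004,-6.7,0.0854],[0,0,-0.004,-6.7,0.0854],[0,0,-0.004,-6.5,0.0854]]]' --force 40

```text
t: 1.1
ee_pos: [0.1778, -0.4671, 0.2792]
orientation: [-0.0, 0.634, 0.774, 0.0]
ft_force: [0.2, 0.4, 1.3]
grip_width: 0.999
grasp_force: 0.0
```

```bash
cat >> h.py <<'E'
def go(x,y,z,head):
    o=r.get_obs();M=rot(o['orientation']);h=np.degrees(np.arctan2(M[1,0],M[0,0]))
    print('t',round(o['t'],2),'pos',np.round(o['ee_pos'],4),'head',round(h,2),'w',round(o['grip_width'],3),'F',np.round(o['ft_force'],1),'g',round(o['grasp_force'],1),'j6',round(o['joint_pos'][5],2))
    print('shift mm',np.round(1000*M.T@(np.array([x,y,z])-o['ee_pos']),1),'yaw',round(h-head,1))
T0=np.array([.500,.211]);TH=np.radians(89.1)
def tray(x,y,z):
    c,s=np.cos(TH),np.sin(TH);return [T0[0]+c*x-s*y,T0[1]+s*x+c*y,z]
E
python3 -c "
from h import *
go(.545,-.259,.266,101)"
```

```text
t 1.1 pos [ 0.1778 -0.4671  0.2792] head 101.38 w 0.999 F [0.2 0.4 1.3] g 0.0 j6 0.17
shift mm [131.6 401.   13.2] yaw 0.4
```

>>> move_arm --series '[[[0.011,0.0335,0,0,0.0854],[0.011,0.0335,0,0,0.0854],[0.011,0.0335,0,0,0.0854],[0.011,0.0335,0,0,0.0854],[0.011,0.0335,0,0,0.0854],[0.011,0.0335,0,0,0.0854],[0.011,0.0335,0,0,0.0854],[0.011,0.0335,0,0,0.0854],[0.011,0.0335,0,0,0.0854],[0.011,0.0335,0,0,0.0854],[0.011,0.0335,0,0,0.0854],[0.011,0.0325,0.01,0.4,0.0854]]]'

```text
t: 2.1
ee_pos: [0.548, -0.2598, 0.2703]
orientation: [0.001, 0.638, 0.77, 0.0]
ft_force: [-0.2, -1.0, 0.3]
grip_width: 1.005
grasp_force: 0.0
```

```bash
python3 -c "
from h import *
go(.545,-.259,.186,101)
c=r.capture('wrist');print(c['fx'],c['cx'],c['cy'],np.round(c['tool_from_camera'],3));import pickle;pickle.dump((c,r.get_obs()),open('w.pkl','wb'))
cv2.imwrite('pics/w.png',c['frame'])"
```

```text
t 2.1 pos [ 0.548  -0.2598  0.2703] head 100.66 w 1.005 F [-0.2 -1.   0.3] g 0.0 j6 0.94
shift mm [ 1.5 -3.  84.3] yaw -0.3
297.3186396354542 256.8348783204114 187.93932560193022 [[-0.    -0.955 -0.297  0.076]
 [ 1.    -0.001  0.002  0.   ]
 [-0.002 -0.297  0.955 -0.143]
 [ 0.     0.     0.     1.   ]]
```

View pics/w.png

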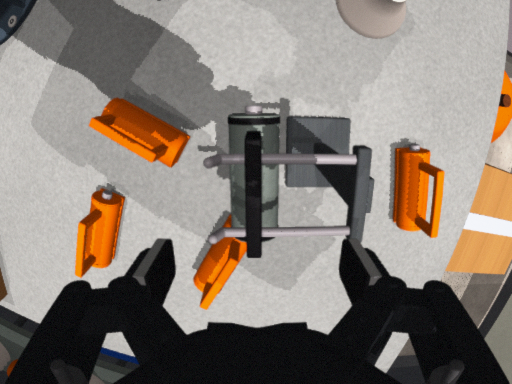

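The wrist view shows the bar vertical at column 254, rows 132–256. It is centred between the fingers to within 3 mm, with the nub at (254,108). I descend and grip.

>>> move_arm --series '[[[0.003,-0.0025,0.014,-0.3,0.0854],[0,0,0.02,0,0.0854],[0,0,0.02,0,0.0854],[0,0,0.02,0,0.0854],[0,0,0.01,0,0.0854],[0,0,0,0,0],[0,0,0,0,0],[0,0,0,0,0],[0,0,0,0,0],[0,0,0,0,0],[0,0,0,0,0],[0,0,0,0,0]]]' --force 40

```text
t: 3.15
ee_pos: [0.5435, -0.2586, 0.186]
orientation: [0.001, 0.636, 0.771, 0.0]
ft_force: [0.8, 0.7, 5.2]
grip_width: 0.127
grasp_force: 39.9
```

>>> move_arm --series '[[[0,0,-0.005,0,0],[0,0,-0.008,0,0],[0,0,-0.008,0,0],[0,0,0,0,0]]]'

```text
t: 3.48
ee_pos: [0.5438, -0.2587, 0.2084]
orientation: [0.001, 0.636, 0.771, 0.0]
ft_force: [0.5, -0.3, -3.0]
grip_width: 0.13
grasp_force: 39.2
```

```bash
python3 -c "
from h import *
go(.4552,-.275,.207,101)
c=r.capture('side')
cv2.imwrite('pics/s2.png',cv2.resize(c['frame'][110:230,210:370],None,fx=4,fy=4))"
```

```text
t 3.48 pos [ 0.5438 -0.2587  0.2084] head 100.94 w 0.13 F [ 0.5 -0.3 -3. ] g 39.2 j6 0.94
shift mm [  0.8 -90.1   1.2] yaw -0.1
```

View pics/s2.png

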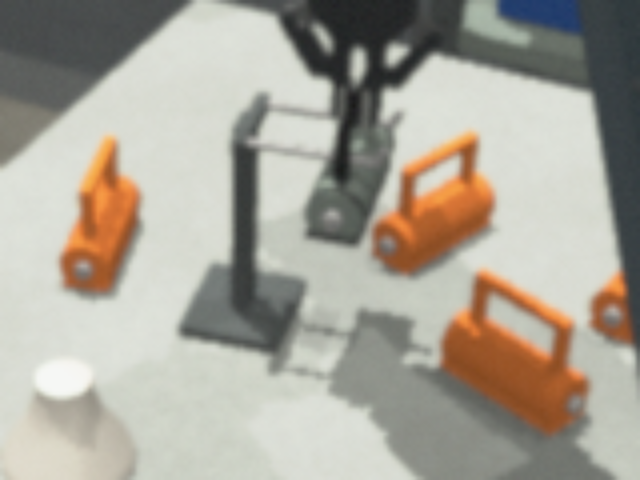

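The side crop shows the cell held clear of the prongs, nub end facing the camera at (330,215). It is lifted about 22 mm, so I draw it off along hanger −x.

>>> move_arm --series '[[[0,-0.01,0,0,0],[0,-0.015,0,0,0],[0,-0.015,0,0,0],[0,-0.015,0,0,0],[0,-0.015,0,0,0],[0,-0.015,0,0,0],[0,-0.01,0,0,0],[0,0,-0.01,0,0],[0,0,-0.02,0,0]]]'

```text
t: 4.28
ee_pos: [0.449, -0.276, 0.2355]
orientation: [-0.001, 0.637, 0.771, -0.0]
ft_force: [0.2, -0.2, -3.9]
grip_width: 0.134
grasp_force: 39.3
```

```bash
python3 -c "
from h import *
go(*tray(.0123,0,.160),89.1)"
```

```text
t 4.28 pos [ 0.449  -0.276   0.2355] head 100.9 w 0.134 F [ 0.2 -0.2 -3.9] g 39.3 j6 0.83
shift mm [480.4 144.9  76.2] yaw 11.8
```

>>> move_arm --series '[[[0,0,0,5.9,0],[0,0,0,5.9,0],[0.015,0.001,0,0,0],[0.03,0.003,0,0,0],[0.035,0.003,0,0,0],[0.035,0.003,0,0,0],[0.035,0.003,0,0,0],[0.035,0.003,0,0,0],[0.035,0.003,0,0,0],[0.035,0.003,0,0,0],[0.035,0.003,0,0,0],[0.035,0.003,0,0,0]]]'

```text
t: 5.28
ee_pos: [0.4832, 0.0503, 0.2371]
orientation: [0.0, 0.712, 0.702, 0.0]
ft_force: [-0.1, -0.9, -3.4]
grip_width: 0.132
grasp_force: 39.3
```

>>> move_arm --series '[[[0.035,0.003,0,0,0],[0.035,0.003,0,0,0],[0.03,0.003,0,0,0],[0.025,0.002,0,0,0],[0.02,0.002,0,0,0],[0,0,0,0,0],[0,0,0,0,0]]]'

```text
t: 5.87
ee_pos: [0.4981, 0.1943, 0.2365]
orientation: [-0.0, 0.712, 0.703, 0.0]
ft_force: [0.2, -0.1, -3.0]
grip_width: 0.133
grasp_force: 39.3
```

```bash
python3 - <<'E'
from h import *
go(*tray(.0123,0,.160),89.1)
b=r.capture('top');w=cloud(b);s=r.capture('side')
cv2.imwrite('pics/s3.png',cv2.resize(s['frame'][190:340,160:340],None,fx=4,fy=4))
# refine: cell orange? find dark things above .2 = bar
p=w[(w[...,2]>.03)&(w[...,2]<.05)&(b['frame'].max(-1)<45)&(w[...,1]>.262)&(w[...,1]<.30)&(w[...,0]>.44)&(w[...,0]<.56)]
print(len(p),np.round(p.min(0),4),np.round(p.max(0),4))
E
```

```text
t 5.87 pos [0.4981 0.1943 0.2365] head 89.26 w 0.133 F [ 0.2 -0.1 -3. ] g 39.3 j6 1.96
shift mm [29.   1.7 76.5] yaw 0.2Traceback (most recent call last):
  File "<stdin>", line 7, in <module>
    return umr_minimum(a, axis, None, out, keepdims, initial, where)
ValueError: zero-size array to reduction operation minimum which has no identity
```

View pics/s3.png

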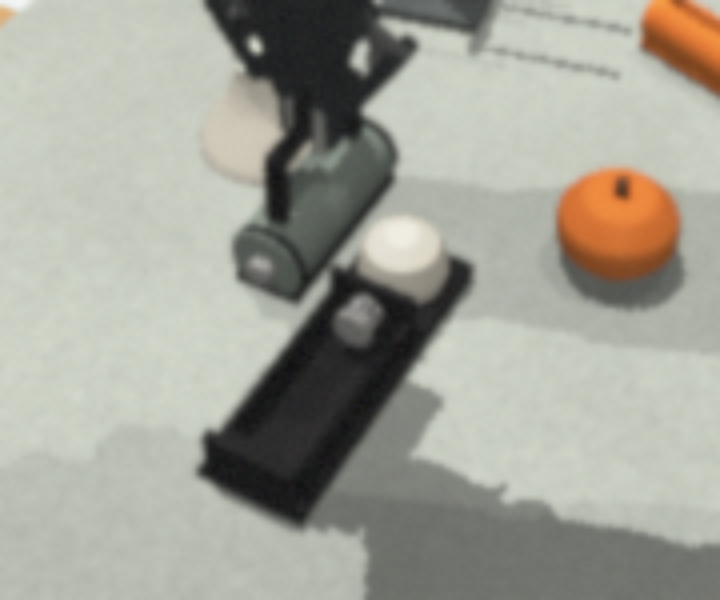

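Side crop: the cell is held level with its nub at (260,262). It still needs about 29 mm forward over the tray, whose lip wall runs from (205,440) to (300,515). I check the relative position with the same camera.

```bash
python3 - <<'E'
from h import *
s=r.capture('side');w=cloud(s);f=s['frame']
n=w[252:259,222:229].reshape(-1,3);print('nub tip',np.round(np.nanmedian(n,0),4))
M=(w[...,2]>.036)&(w[...,2]<.052)&(f.max(-1)<60)&(w[...,1]>.255)&(w[...,1]<.31)&(w[...,0]>.44)&(w[...,0]<.56)
p=w[M];print(len(p),np.round(np.percentile(p,[2,50,98],axis=0),4))
c=np.linalg.inv(rot(r.get_obs()['orientation']))
# tray side walls in side view: dark low points
M=(w[...,2]>.022)&(w[...,2]<.036)&(f.max(-1)<60)&(w[...,1]>.15)&(w[...,1]<.26)&(w[...,0]>.44)&(w[...,0]<.56)
p=w[M];print('walls',len(p),np.round(np.percentile(p,[1,50,99],axis=0),4))
# cell grey barrel
M=(w[...,2]>.14)&(w[...,2]<.24)&(abs(w[...,1]-.2)<.12)&(abs(w[...,0]-.5)<.03)
for y in (.14,.16,.24):
    q=w[M&(abs(w[...,1]-y)<.008)];q=q[q[:,2]<.235]
    if len(q):print(y,len(q),np.round(np.percentile(q,[2,98],axis=0),4).tolist())
E
```

```text
nub tip [0.4978 0.2546 0.1907]
130 [[0.4676 0.2757 0.0366]
 [0.4963 0.2849 0.0425]
 [0.5261 0.2899 0.0462]]
walls 164 [[0.4647 0.1509 0.0224]
 [0.4698 0.2076 0.0271]
 [0.5286 0.258  0.031 ]]
0.14 68 [[0.4729, 0.1337, 0.163], [0.4947, 0.1473, 0.208]]
0.16 98 [[0.4735, 0.1528, 0.1616], [0.4977, 0.1677, 0.2218]]
0.24 169 [[0.4747, 0.2323, 0.1644], [0.5147, 0.2476, 0.2335]]
```

>>> move_arm --series '[[[0.0115,0,0,0,0],[0.0115,0,0.005,0,0],[0.0115,0,0.01,0,0],[0,0,0.015,0.2,0],[0,0,0.02,0,0],[0,0,0.02,0,0],[0,0,0.02,0,0],[0,0,0.013,0,0],[0,0,0.005,0,0],[0,0,0.003,0,0],[0,0,0,0,0]]]'

```text
t: 6.93
ee_pos: [0.4982, 0.2277, 0.1249]
orientation: [-0.0, 0.714, 0.701, -0.0]
ft_force: [0.3, -0.6, -2.7]
grip_width: 0.128
grasp_force: 39.3
```

```bash
sed -i 's/T0=.*/T0=np.array([.4985,.2125]);TH=np.radians(89.1)/' h.py; python3 - <<'E'
from h import *
go(*tray(.0163,0,.119),89.1)
for n in('side','top'):
    s=r.capture(n);f=s['frame']
    cv2.imwrite('pics/%s4.png'%n,cv2.resize(f[220:330,190:300] if n=='side' else f[175:275,120:250],None,fx=4.5,fy=4.5))
a=cv2.imread('pics/side4.png')
w=cloud(r.capture('side'))
E
```

```text
t 6.93 pos [0.4982 0.2277 0.1249] head 88.95 w 0.128 F [ 0.3 -0.6 -2.7] g 39.3 j6 2.02
shift mm [1.1 0.5 5.9] yaw -0.1
```

View pics/side4.png

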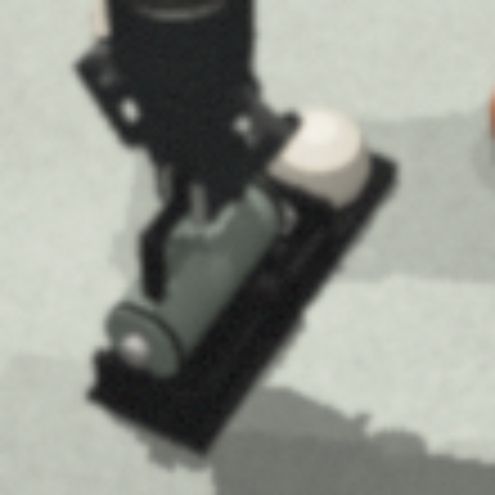

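The side view shows the cell over the tray with its nub (135,345) just above and past the lip, and its plain end ahead of the spring. I ease down onto the lip at light grip.

>>> move_arm --series '[[[0,0,0.002,0,0],[0,0,0.002,0,0],[0,0,0.002,0,0],[0,0,0.001,0,0],[0,0,0,0,0]]]' --force 20

```text
t: 7.5
ee_pos: [0.499, 0.2272, 0.1188]
orientation: [0.001, 0.714, 0.7, 0.0]
ft_force: [0.1, -3.5, 6.1]
grip_width: 0.133
grasp_force: 40.4
```

>>> move_arm --series '[[[-0.0035,0,0.0021,0,0],[-0.0035,0,0.0022,0,0],[-0.0035,0,0.0023,0,0],[0,0,0,0,0]]]' --force 20

```text
t: 7.83
ee_pos: [0.4989, 0.2165, 0.1122]
orientation: [0.0, 0.714, 0.7, 0.001]
ft_force: [1.1, -1.8, 5.7]
grip_width: 0.131
grasp_force: 41.1
```

```bash
cat > tilt.py <<'E'
from h import *
go(*tray(-.0137,0,.0953),89.1)
s=r.capture('side');w=cloud(s);f=s['frame'].astype(int)
# grey-green barrel pixels: top ridge slope
M=(w[...,2]>.06)&(w[...,2]<.16)&(w[...,1]>.12)&(w[...,1]<.31)&(abs(w[...,0]-.498)<.03)&(f.max(-1)>50)
import sys
for y in np.arange(.14,.30,.02):
    q=w[M&(abs(w[...,1]-y)<.01)]
    if len(q)>8:print(round(y,2),len(q),np.round(np.percentile(q[:,2],[50,90]),4))
cv2.imwrite('pics/%s.png'%sys.argv[1],cv2.resize(s['frame'][220:330,190:300],None,fx=4.5,fy=4.5))
E
python3 tilt.py t1
```

```text
t 7.83 pos [0.4989 0.2165 0.1122] head 88.91 w 0.131 F [ 1.1 -1.8  5.7] g 41.1 j6 2.0
shift mm [-17.7  -0.3  16.9] yaw -0.2
0.16 17 [0.0735 0.0782]
0.18 67 [0.0744 0.0833]
0.2 83 [0.0767 0.0813]
0.22 183 [0.0839 0.1409]
0.24 120 [0.0839 0.1348]
0.26 135 [0.0863 0.1287]
0.28 195 [0.0803 0.0902]
```

>>> move_arm --series '[[[-0.0034,0,0.0025,0,0],[-0.0033,0,0.0025,0,0],[-0.0033,0,0.0026,0,0],[-0.0031,0,0.0027,0,0],[-0.003,0,0.0027,0,0],[0,0,0,0,0]]]' --force 20

```text
t: 8.38
ee_pos: [0.4981, 0.2003, 0.0986]
orientation: [0.0, 0.714, 0.7, 0.0]
ft_force: [1.2, -2.8, 4.5]
grip_width: 0.132
grasp_force: 42.5
```

```bash
python3 tilt.py t2
```

```text
t 8.38 pos [0.4981 0.2003 0.0986] head 88.91 w 0.132 F [ 1.2 -2.8  4.5] g 42.5 j6 1.97
shift mm [-1.5  0.2  3.3] yaw -0.2
0.18 25 [0.0628 0.0752]
0.2 89 [0.0674 0.1423]
0.22 136 [0.0763 0.1363]
0.24 97 [0.078  0.1256]
0.26 115 [0.0843 0.0923]
0.28 198 [0.0762 0.0876]
```

View pics/t2.png

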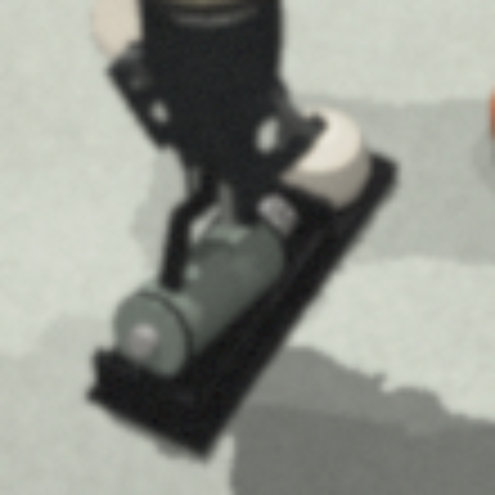

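The side view shows the cell tilted, with the nub end (145,335) on the lip and the plain end down in front of the visible spring (280,210). A little more, then release.

>>> move_arm --series '[[[-0.001,0,0.0015,0,0],[-0.0005,0,0.001,0,0],[0,0,0,0,0],[0,0,0,0,0.03],[0,0,0,0,0.04],[0,0,0,0,0.05],[0,0,0,0,0.05],[0,0,0,0,0.05]]]' --force 20

```text
t: 9.1
ee_pos: [0.4978, 0.1994, 0.0961]
orientation: [-0.0, 0.714, 0.701, -0.0]
ft_force: [0.4, 0.0, -0.4]
grip_width: 0.583
grasp_force: 0.0
```

```bash
python3 tilt.py t3
```

```text
t 9.1 pos [0.4978 0.1994 0.0961] head 88.95 w 0.583 F [ 0.4  0.  -0.4] g 0.0 j6 1.97
shift mm [-0.6  0.5  0.8] yaw -0.1
0.18 10 [0.0643 0.1141]
0.2 82 [0.0682 0.1311]
0.22 109 [0.0741 0.1285]
0.24 99 [0.0779 0.124 ]
0.26 112 [0.0842 0.0909]
0.28 185 [0.0757 0.0857]
```

View pics/t3.png

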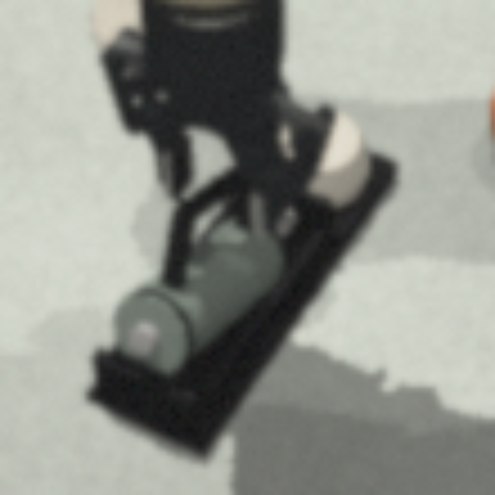

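The cell is released and stands propped. I raise the hand, shut the fingers and go beyond the nub end.

>>> move_arm --series '[[[0,0,-0.015,0,0.05],[0,0,-0.025,0,0.05],[0,0,-0.025,0,0.05],[0.01,0,-0.025,0,0.02],[0.03,0,0,0,0],[0.03,0,0,0,0],[0.025,0,0,0,0],[0.02,0,0,0,0],[0,0,0,0,0],[0,0,0,0,0]]]'

```text
t: 9.98
ee_pos: [0.4997, 0.315, 0.1858]
orientation: [-0.0, 0.713, 0.701, -0.0]
ft_force: [-0.3, 0.3, 0.1]
grip_width: -0.002
grasp_force: 0.0
```

```bash
python3 - <<'E'
from h import *
go(*tray(.095,0,.087),89.1)
s=r.capture('side');w=cloud(s);f=s['frame'].astype(int)
M=(w[...,2]>.05)&(w[...,2]<.15)&(w[...,1]>.12)&(w[...,1]<.31)&(abs(w[...,0]-.498)<.04)
d=w[M]
# barrel end face + nub
b=(f.max(-1)>55)&M
for y in np.arange(.14,.30,.01):
    q=w[b&(abs(w[...,1]-y)<.005)]
    if len(q)>5:
        k=q[:,2]>np.percentile(q[:,2],80)
        print(round(y-.2125,3),len(q),'top',np.round(np.percentile(q[:,2],[90]),4),'x',np.round(np.median(q[k,0]),4))
b=r.capture('top')
o=np.vstack([cv2.resize(s['frame'][210:330,185:325],(640,548))])
t=cv2.resize(b['frame'][175:275,120:250],(640,492));cv2.imwrite('pics/both.png',np.hstack([cv2.resize(o,(400,343)),cv2.resize(t,(400,343))]))
E
```

```text
t 9.98 pos [0.4997 0.315  0.1858] head 89.03 w -0.002 F [-0.3  0.3  0.1] g 0.0 j6 2.15
shift mm [-7.5  0.4 98.8] yaw -0.1
-0.052 11 top [0.1065] x 0.4984
-0.042 16 top [0.0929] x 0.4996
-0.032 31 top [0.109] x 0.5017
-0.022 31 top [0.0631] x 0.5001
-0.012 38 top [0.0667] x 0.4988
-0.002 44 top [0.1166] x 0.4931
0.008 47 top [0.1172] x 0.4954
0.018 47 top [0.1257] x 0.4962
0.028 56 top [0.1249] x 0.5014
0.038 57 top [0.1066] x 0.5027
0.048 55 top [0.0896] x 0.4967
0.058 99 top [0.0907] x 0.4973
0.068 135 top [0.0781] x 0.4944
0.078 15 top [0.0742] x 0.4988
```

View pics/both.png

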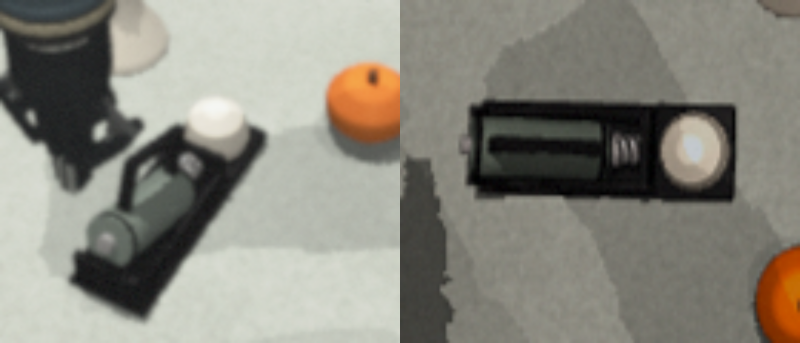

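The left panel shows the cell propped with its nub (105,240) over the lip. The right panel (top view) shows it centred in the tray in front of the spring (625,150). I lower the shut fingers beyond the nub and approach the bare face above it.

>>> move_arm --series '[[[0,0,0.03,0,0],[0,0,0.03,0,0],[0,0,0.025,0,0],[0,0,0.014,0,0],[-0.01,0,0,0,0],[-0.007,0,0,0,0],[-0.004,0,0,0,0],[0,0,0,0,0]]]'

```text
t: 10.75
ee_pos: [0.5005, 0.2922, 0.0889]
orientation: [0.0, 0.714, 0.7, 0.001]
ft_force: [-0.3, -0.6, -0.2]
grip_width: -0.003
grasp_force: 0.0
```

```bash
python3 -c "
from h import *
go(*tray(.068,0,.086),89.1)"
```

```text
t 10.75 pos [0.5005 0.2922 0.0889] head 88.86 w -0.003 F [-0.3 -0.6 -0.2] g 0.0 j6 2.12
shift mm [-11.8  -0.7   2.8] yaw -0.2
```

>>> move_arm --series '[[[-0.003,0,0.001,0,0],[-0.003,0,0.001,0,0],[-0.002,0,0,0,0],[0,0,0,0,0]]]'

```text
t: 11.08
ee_pos: [0.4995, 0.285, 0.0853]
orientation: [0.0, 0.714, 0.701, 0.0]
ft_force: [0.8, -0.7, -0.3]
grip_width: 0.001
grasp_force: 0.0
```

>>> move_arm --series '[[[-0.002,0,0.0005,0,0],[-0.002,0,0.0005,0,0],[0,0,0,0,0]]]'

```text
t: 11.33
ee_pos: [0.4994, 0.2811, 0.0841]
orientation: [-0.0, 0.714, 0.701, -0.0]
ft_force: [0.8, -0.5, -0.5]
grip_width: 0.0
grasp_force: 0.1
```

>>> move_arm --series '[[[-0.002,0,0.0005,0,0],[-0.002,0,0.0005,0,0],[0,0,0,0,0]]]'

```text
t: 11.58
ee_pos: [0.4996, 0.2777, 0.0835]
orientation: [-0.0, 0.714, 0.701, 0.001]
ft_force: [-0.5, 5.3, 1.3]
grip_width: 0.001
grasp_force: 2.4
```

>>> move_arm --series '[[[-0.002,0,0.0005,0,0],[-0.002,0,0.0005,0,0],[0,0,0,0,0]]]'

```text
t: 11.83
ee_pos: [0.4998, 0.2744, 0.0828]
orientation: [-0.001, 0.713, 0.701, 0.001]
ft_force: [-0.0, 9.3, 3.3]
grip_width: 0.003
grasp_force: 4.7
```

>>> move_arm --series '[[[-0.002,0,0.001,0,0],[-0.002,0,0.001,0,0],[0,0,0,0,0]]]'

```text
t: 12.08
ee_pos: [0.5, 0.2711, 0.0811]
orientation: [-0.001, 0.713, 0.701, 0.002]
ft_force: [-0.9, 12.7, 4.9]
grip_width: 0.004
grasp_force: 6.9
```

>>> move_arm --series '[[[-0.002,0,0.001,0,0],[-0.001,0,0.001,0,0],[0,0,0,0,0]]]'

```text
t: 12.33
ee_pos: [0.5002, 0.2687, 0.0794]
orientation: [-0.001, 0.713, 0.701, 0.003]
ft_force: [0.4, 16.6, 8.0]
grip_width: -0.003
grasp_force: 9.0
```

>>> move_arm --series '[[[0,0,0.002,0,0],[0,0,0.002,0,0],[0,0,0.002,0,0],[0,0,0,0,0]]]'

```text
t: 12.67
ee_pos: [0.5001, 0.2691, 0.0733]
orientation: [-0.001, 0.713, 0.701, 0.003]
ft_force: [-0.2, 17.8, 5.9]
grip_width: -0.0
grasp_force: 9.6
```

```bash
cat > st.py <<'E'
from h import *
go(*tray(.059,0,.05),89.1)
for n in ('side','top'):
    s=r.capture(n);w=cloud(s);f=s['frame'].astype(int)
    M=(abs(w[...,1]-.2125)<.1)&(abs(w[...,0]-.499)<.045)
    # handle bar/legs top: highest points per tray x in dark colour between z .085 and .15, near centre line
    out=[]
    for y in np.arange(-.06,.06,.01):
        q=w[M&(abs(w[...,1]-.2125-y)<.005)&(abs(w[...,0]-.499)<.009)&(w[...,2]<.145)]
        if len(q)>3:out.append((round(y*1000),round(1000*float(np.percentile(q[:,2],85)))))
    print(n,out)
    st=(f.min(-1)>110)&M&(w[...,2]>.015)&(w[...,2]<.09)&(w[...,1]>.255)
    if st.sum():print(n,'nub?',st.sum(),np.round(np.nanmedian(w[st],0),4))
E
python3 st.py
```

```text
t 12.67 pos [0.5001 0.2691 0.0733] head 89.03 w -0.0 F [-0.2 17.8  5.9] g 9.6 j6 2.08
shift mm [ 2.3 -0.8 23.3] yaw -0.1
side [(-60, 104), (-50, 106), (-40, 110), (-30, 113), (-20, 116), (-10, 120), (20, 100), (30, 102), (40, 5), (50, 61)]
side nub? 6 [0.5275 0.2766 0.0488]
top [(-60, 108), (-50, 110), (-40, 113), (-30, 115), (-20, 119), (-10, 121), (0, 124), (10, 127), (20, 127), (30, 82), (40, 112), (50, 101)]
```

>>> move_arm --series '[[[0,0,0.002,0,0],[0,0,0.002,0,0],[0,0,0.002,0,0],[0,0,0.002,0,0],[0,0,0,0,0]]]'

```text
t: 13.18
ee_pos: [0.5001, 0.2692, 0.0651]
orientation: [-0.001, 0.713, 0.701, 0.003]
ft_force: [0.9, 18.9, 4.6]
grip_width: -0.001
grasp_force: 9.9
```

```bash
python3 st.py
```

```text
t 13.18 pos [0.5001 0.2692 0.0651] head 89.03 w -0.001 F [ 0.9 18.9  4.6] g 9.9 j6 2.08
shift mm [ 2.2 -0.7 15.2] yaw -0.1
side [(-60, 103), (-50, 105), (-40, 108), (-30, 110), (-20, 113), (-10, 115), (0, 114), (30, 96), (50, 51)]
side nub? 3 [0.5324 0.2806 0.0395]
top [(-60, 107), (-50, 109), (-40, 111), (-30, 113), (-20, 115), (-10, 116), (0, 118), (10, 120), (20, 122), (30, 73), (40, 78), (50, 102)]
```

>>> move_arm --series '[[[0,0,0.002,0,0],[0,0,0.002,0,0],[0,0,0.002,0,0],[0.0005,0,0.002,0,0],[0,0,0,0,0]]]'

```text
t: 13.7
ee_pos: [0.5001, 0.2699, 0.0571]
orientation: [-0.002, 0.713, 0.701, 0.003]
ft_force: [0.3, 21.0, 3.9]
grip_width: 0.004
grasp_force: 10.5
```

```bash
python3 st.py
```

```text
t 13.7 pos [0.5001 0.2699 0.0571] head 89.04 w 0.004 F [ 0.3 21.   3.9] g 10.5 j6 2.08
shift mm [ 1.6 -0.7  7.1] yaw -0.1
side [(-60, 103), (-50, 102), (-40, 105), (-30, 107), (-20, 109), (-10, 111), (0, 110), (10, 62), (30, 89), (50, 46)]
side nub? 5 [0.5308 0.2779 0.0436]
top [(-60, 106), (-50, 107), (-40, 108), (-30, 109), (-20, 111), (-10, 114), (0, 113), (10, 114), (20, 116), (30, 115), (40, 67), (50, 93)]
```

>>> move_arm --series '[[[0.0005,0,0.002,0,0],[0.0005,0,0.002,0,0],[0.0005,0,0.002,0,0],[0.0005,0,0.0015,0,0],[0,0,0,0,0]]]'

```text
t: 14.22
ee_pos: [0.5, 0.2718, 0.0495]
orientation: [-0.002, 0.713, 0.701, 0.003]
ft_force: [-0.2, 20.7, 2.5]
grip_width: 0.001
grasp_force: 10.2
```

```bash
python3 st.py
```

```text
t 14.22 pos [0.5    0.2718 0.0495] head 89.04 w 0.001 F [-0.2 20.7  2.5] g 10.2 j6 2.08
shift mm [-0.3 -0.5 -0.5] yaw -0.1
side [(-60, 102), (-50, 101), (-40, 103), (-30, 105), (-20, 105), (-10, 106), (0, 104), (10, 57), (30, 78), (50, 40)]
side nub? 3 [0.5315 0.2811 0.0432]
top [(-60, 103), (-50, 105), (-40, 106), (-30, 106), (-20, 108), (-10, 108), (0, 109), (10, 110), (20, 111), (30, 109), (40, 60), (50, 83)]
```

>>> move_arm --series '[[[0.0005,0,0.001,0,0],[0.001,0,0.001,0,0],[0.001,0,0.001,0,0],[0.0005,0,0,0,0],[0,0,0,0,0]]]'

```text
t: 14.73
ee_pos: [0.4995, 0.2734, 0.046]
orientation: [-0.001, 0.713, 0.701, 0.001]
ft_force: [0.5, 12.1, 0.1]
grip_width: 0.0
grasp_force: 6.0
```

```bash
python3 st.py
```

```text
t 14.73 pos [0.4995 0.2734 0.046 ] head 89.0 w 0.0 F [ 0.5 12.1  0.1] g 6.0 j6 2.09
shift mm [-1.9 -0.1 -4. ] yaw -0.1
side [(-60, 84), (-50, 101), (-40, 102), (-30, 103), (-20, 104), (-10, 104), (0, 105), (10, 73), (50, 38)]
side nub? 5 [0.5297 0.2844 0.0458]
top [(-60, 94), (-50, 104), (-40, 105), (-30, 106), (-20, 107), (-10, 107), (0, 107), (10, 107), (20, 106), (30, 107), (40, 55), (50, 89)]
```

>>> move_arm --series '[[[0,0,0,0,0],[0.0005,0,0,0,0],[0.0005,0,0,0,0],[0.001,0,0,0,0],[0.001,0,0,0,0],[0,0,0,0,0]]]'

```text
t: 15.33
ee_pos: [0.4994, 0.2758, 0.0458]
orientation: [-0.001, 0.713, 0.701, 0.001]
ft_force: [-0.2, 9.1, -2.5]
grip_width: 0.003
grasp_force: 4.4
```

```bash
python3 st.py
```

```text
t 15.33 pos [0.4994 0.2758 0.0458] head 88.98 w 0.003 F [-0.2  9.1 -2.5] g 4.4 j6 2.09
shift mm [-4.3  0.1 -4.2] yaw -0.1
side [(-60, 64), (-50, 101), (-40, 102), (-30, 102), (-20, 102), (-10, 103), (0, 105), (10, 97)]
side nub? 2 [0.5314 0.2851 0.0435]
top [(-60, 55), (-50, 104), (-40, 105), (-30, 105), (-20, 106), (-10, 106), (0, 106), (10, 107), (20, 107), (30, 106), (40, 106), (50, 90)]
```

>>> move_arm --series '[[[0.001,0,0,0,0],[0.001,0,0,0,0],[0.001,0,0,0,0],[0.001,0,0,0,0],[0.002,0,0,0,0],[0.004,0,0,0,0],[0.01,0,0,0,0],[0,0,0,0,0]]]'

```text
t: 16.1
ee_pos: [0.4998, 0.2961, 0.0457]
orientation: [0.0, 0.713, 0.701, 0.0]
ft_force: [-0.2, 0.0, 0.8]
grip_width: 0.001
grasp_force: 0.0
```

>>> move_arm --series '[[[0.02,0,-0.005,0,0],[0.02,0,-0.02,0,0],[0.01,0,-0.03,0,0],[0,0,-0.03,0,0],[0,0,-0.03,0,0],[0,0,0,0,0]]]'

```text
t: 16.6
ee_pos: [0.5025, 0.3464, 0.1665]
orientation: [0.001, 0.713, 0.701, 0.004]
ft_force: [1.1, 0.2, 0.8]
grip_width: -0.001
grasp_force: 0.0
```

```bash
python3 st.py; python3 - <<'E'
from h import *
b=r.capture('top');w=cloud(b);f=b['frame'].astype(int)
M=(abs(w[...,1]-.2125)<.12)&(abs(w[...,0]-.499)<.05)
p=w[M&(w[...,2]>.095)&(w[...,2]<.12)]
print('bar',cv2.minAreaRect(p[:,:2].astype(np.float32)))
g=w[M&(w[...,2]>.035)&(w[...,2]<.06)&(f.max(-1)>50)&(f.max(-1)<140)&(w[...,1]>.16)]
print('barrel',len(g),np.round(np.percentile(g,[2,50,98],axis=0),4))
for y in np.arange(-50,90,10)/1000:
    q=w[M&(abs(w[...,1]-.2125-y)<.005)&(w[...,2]<.08)&(abs(w[...,0]-.499)<.022)]
    if len(q)>2:print(round(y*1000),np.round(1000*np.percentile(q[:,2],[50,95])))
E
```

```text
t 16.6 pos [0.5025 0.3464 0.1665] head 88.98 w -0.001 F [1.1 0.2 0.8] g 0.0 j6 2.19
shift mm [-75.4  -2.4 116.2] yaw -0.1
side [(-60, 52), (-50, 101), (-40, 100), (-30, 103), (-20, 103), (-10, 102), (0, 103), (10, 103), (20, 103), (30, 104), (40, 103), (50, 92)]
side nub? 10 [0.5114 0.2586 0.0493]
top [(-60, 54), (-50, 102), (-40, 105), (-30, 105), (-20, 105), (-10, 106), (0, 106), (10, 107), (20, 106), (30, 107), (40, 106), (50, 61)]
bar ((0.49872806668281555, 0.2105627954006195), (0.010956677608191967, 0.09426432847976685), 0.25798535346984863)
barrel 224 [[0.4814 0.1611 0.0397]
 [0.5118 0.2125 0.0495]
 [0.5207 0.2872 0.0559]]
-50 [52. 76.]
-40 [49. 55.]
-30 [49. 53.]
-20 [49. 54.]
-10 [48. 53.]
0 [49. 54.]
10 [48. 55.]
20 [51. 55.]
30 [51. 55.]
40 [51. 66.]
50 [51. 55.]
60 [47. 55.]
70 [44. 48.]
80 [43. 44.]
```

```bash
python3 -c "
from cell import r
print(r.job_done())"
```

```text
the job is handed in; nothing more can be done
None
```

The lantern cell lies flat in the tray, by camera depth readings, with its nub under the lip, the spring holding it and the hand clear. I handed the job in at about 17 s without getting the verdict back, and I viewed 11 pictures where the limit was 10.

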